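# Fit the keyed lever on the cell clamp

### The job

Put the red-armed lever on the upright drive shaft of the battery cell clamp: turn it so that the slot in its hub lines up with the brass key on the shaft, lower it until the hub sits flat and fully down on the round grey seat, and let go. Leave the blue-armed lever and the amber bottle where they are.

Things in the scene. Friction and masses are not known exactly. Their poses are not given: they have to be found in the camera images.
- cell_clamp: fixed clamp, 225x174 mm base; origin on drive shaft axis at worktop level, z up, +x to the cell plates (x 48-178, 52 high). Round grey seat, diameter 72, top 45 above worktop. On it a steel shaft, diameter 17, 30 high, then a 14 mm cone (tip 89 above worktop). Brass key: fin 6 thick on the shaft's -x side, reaching 24 from the axis, 23 above seat. Seated lever: axes match, origin 45 above this
- keyed_lever: red lever, 0.16 kg, flat on worktop. Origin: hole centre at underside, z up. Aluminium hub x -39 to 25 mm, 50 wide, 22 high; 30 mm square through hole, 18 wide slot from it to x -29. Red arm towards -x, 16 wide, 7 to 21 above underside, to upright knob (diameter 24, 30 high) at x -116. Grip arm at x -65, fingers closing along y. About 6 mm play on shaft
- other_lever: a lever for another machine, to be left alone: same outline but with a blue arm and a plain 12 mm square hole without slot, which does not fit the shaft. Origin and axes as for the red lever
- amber_bottle: amber glass bottle with a black cap, 51 mm in diameter, 101 mm high, standing beside the work; to be left alone. Origin: centre of its underside
There are look-alikes about, which are no part of the job. Leave any brown or pink look-alike of the keyed_lever alone.

How it is judged:
By the outcome, as a careful person would: the job done as asked, in the order asked, and still so for the second after the job is handed in, with the robot touching nothing.
It also fails if it takes over 42 s, if anything falls off the work surface, if the arm or the gripper's body presses on something with over 40 N, if the wrist force passes 120 N, or if a joint passes its speed limit or range.

### The arm

A 6-joint arm with a two-finger parallel gripper is mounted at the origin on a cart in front of the work surface, level with it; the furniture and walls round the work are solid. World frame = base frame: x ahead of the robot, y to its left, z up, the work surface at z = 0. Lengths are in m, angles in rad, forces in N, time in s.
With the tool pointing down it reaches from about 0.375 to 0.825 m from the base axis. Payload 5.5 kg.
Tool frame: the origin (TCP) lies at the very end of the fingers, on their centre line; the grasp point (between the pads) lies 19 mm behind it; z points along the fingers, y is the line along which they close (so a half turn about z gives the same grasp; the last joint's range is limited). The gripper opens to 85 mm and grips with 20 to 120 N. Pads are 22 mm wide; open, the fingers measure 114 mm over their backs; the gripper's body (76 mm by 85 mm) begins 54 mm behind the grasp point. The pads swing forward as they close: fully open they stand 13 mm farther back than shut.
Start: joints at [-1.32, 0.314, -0.047, 1.21, 0, 1.571], TCP at [0.149, -0.581, 0.231] pointing down, gripper open.
Joint ranges: [-2.67, 2.67], [-0.69, 1.73], [-1.03, 1.25], [-2.08, 2.16], [-1.42, 1.45], [-3.14, 3.14]. Speed limits (rad/s): [2.39, 2.39, 3.01, 3.14, 3.14, 3.14].

### API

Orientations are given as a rotation vector (axis times angle).
In Python, from plant import manip gives the robot as it stands.
- The arm moves only by the tool carry_out, never from a script. Its argument "motion" is a list that holds one entry, the list of rows, each a list of 7 numbers: the finger opening in mm, from 0 to 85.4, then the shift along the tool's x, y, z in mm, then the turn, a rotation vector about the tool's x, y, z in rad. In form: [[[hand, tx, ty, tz, rx, ry, rz], ...]]. A call has 1 to 8 rows; each row shifts and turns the commanded pose from where the row before left it, along the tool's axes as they then stand; what a row does not reach is not made up. A row lasts 1/12 s, in which the tool goes at most 41.7 mm and 7.16 degrees, less where a joint would pass 70% of its speed; a pose out of reach is approached as far as the arm can. A call with a gripper value outside its range is refused whole. The fingers move at their own pace and stop on an object; "squeeze" is the grip in N (left out, the last holds). Time passes only in rows, so rows that do not move let the fingers close. It gives the time, the measured TCP pose, the force, the opening and the grip force at its end, in the units of the state.
- manip.get_state(): the state, without advancing time (a new reading comes with each control period).
- manip.grab_frame(name): name is "side" or "top" or "wrist"; returns a dict with "pixels" (400x640x3 uint8, red, green, blue), "vfov" (degrees; the focal length in pixels is half the picture's height over the tangent of half this angle, whatever the lens; pixels are square), "cx", "cy" (the principal point, pixels), "extrinsics" (4x4, takes a point from camera to world coordinates). Camera axes: x right, y up, looking along -z (the intrinsics and any distortion apply to the point x, -y, -z); pixel columns grow to the right and rows downward; lengths in m; the calibration is good to about 2 mm. A picture is of the moment at which its call begins. There is no depth.
- manip.finish_job(): hands the job in; it is judged then, once.
The state is a dict: "time": time; "qpos": joint angles; "qd": joint speeds; "joint_efforts": joint torques, N m; "tcp_pos": TCP position; "ee_rot": TCP orientation; "force": force on the tool from outside, world axes, zero at the start; "moment": the same for the moment, N m; "width": opening from 0.0 (shut) to 1.0 (fully open); "finger_force": force on a finger pad.
Only numpy, scipy, OpenCV 4.12 (cv2) and the standard library are available. Lean on these libraries where they do the work, as an engineer would, in place of code of your own. Each camera call takes 0.05 s, during which the arm holds its last target. There are 200 camera calls.

## Working session

There is one attempt and no reset: what is moved stays moved. The work goes in short steps, Python scripts to look and compute and a tool call to move; the robot and the scene stay as the last step left them, time stands still between calls to the robot, and variables do not carry over. Pictures are saved under pics/ and viewed, at most 10 in all, crops included, and the job is handed in when it is done.

Besides the shell and the picture viewer there is one more tool, called after "Call:" as a command line: name --argument value ..., lists and objects as JSON in quotes. carry_out: Moves the arm, as the interface text tells. Its arguments: {"type":"object","properties":{"motion":{"type":"array"},"squeeze":{"type":"number"}},"required":["motion"]}

```bash
mkdir -p pics; ls; cat > h.py <<'E'
import numpy as np, cv2, pickle
from plant import manip
def grab(n,f):
    d=manip.grab_frame(n); cv2.imwrite(f'pics/{f}.png',cv2.cvtColor(d['pixels'],cv2.COLOR_RGB2BGR)); pickle.dump(d,open(f'pics/{f}.pkl','wb')); return d
E
python3 - <<'E'
from h import *
for n in ('top','side'):
    d=grab(n,n+'0'); print({k:v for k,v in d.items() if k!='pixels'})
s=manip.get_state(); print(s)
E
```

```text
pics
{'vfov': 49.780508770625445, 'cx': 321.75429183869625, 'cy': 198.61962864739758, 'extrinsics': array([[ 0.01677287,  0.99395306, -0.10851718,  0.39342534],
       [-0.99954945,  0.01937048,  0.02292758, -0.03734338],
       [ 0.02489097,  0.10808373,  0.99383014,  1.43583211],
       [ 0.        ,  0.        ,  0.        ,  1.        ]])}
{'vfov': 51.584360644327106, 'cx': 323.9699756736621, 'cy': 194.44881126804464, 'extrinsics': array([[-0.85046465,  0.32928429, -0.41022157, -0.06339106],
       [-0.52572668, -0.50548762,  0.68417375,  0.95447879],
       [ 0.01792574,  0.79753001,  0.60301289,  0.90637457],
       [ 0.        ,  0.        ,  0.        ,  1.        ]])}
{'time': 0.1, 'qpos': array([-1.31997058e+00,  3.14142450e-01, -4.79836740e-02,  1.21023899e+00,
       -4.86032330e-05,  1.57079103e+00]), 'qd': array([ 0.00100177, -0.0020389 ,  0.00139606, -0.00052127, -0.0006313 ,
       -0.00032178]), 'joint_efforts': array([-6.92983886e-04, -5.40766597e+01,  3.40542305e+01,  1.11602325e-02,
       -4.36831601e-05, -2.03833310e-07]), 'tcp_pos': array([ 0.14877255, -0.58070475,  0.23052651]), 'ee_rot': array([-3.11537964e+00, -3.92778535e-01,  3.83788571e-04]), 'force': array([ 0.03018658,  1.66873018, -0.02952963]), 'moment': array([ 0.00849422, -0.00289368, -0.00649442]), 'finger_force': 0.0, 'width': 1.000651087020021}
```

View pics/top0.png

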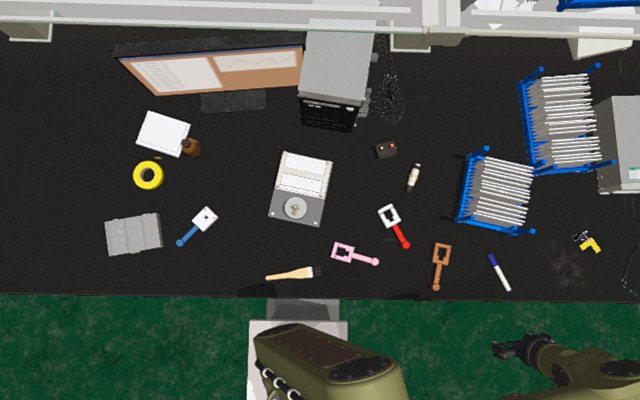

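View pics/side0.png

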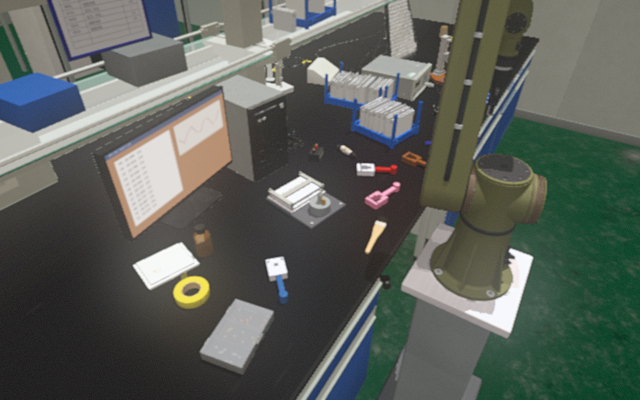

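Top view candidates: red lever, hub (390,213) and knob (406,245); pink look-alike (355,255); brown look-alike (440,262); blue lever (195,228). I choose the red one. The clamp seat is at (295,208), and its cell plates are towards the top, away from the robot. The side view agrees, with the red lever at (375,170) and the clamp at (310,200).

```bash
cat >> h.py <<'E'
def ray(d,u,v):
    f=200/np.tan(np.radians(d['vfov'])/2); E=d['extrinsics']
    return E[:3,3],E[:3,:3]@np.array([(u-d['cx'])/f,-(v-d['cy'])/f,-1])
def at(d,u,v,z):
    o,r=ray(d,u,v); return o+r*(z-o[2])/r[2]
def proj(d,p):
    f=200/np.tan(np.radians(d['vfov'])/2); E=d['extrinsics']; c=E[:3,:3].T@(np.asarray(p)-E[:3,3])
    return np.array([d['cx']+f*c[0]/-c[2],d['cy']-f*c[1]/-c[2]])
E
python3 - <<'E'
from h import *
d=pickle.load(open('pics/top0.pkl','rb'));im=d['pixels'][:,:,::-1]
c=im[140:260,260:420]; cv2.imwrite('pics/crop0.png',cv2.resize(c,None,fx=5,fy=5,interpolation=cv2.INTER_CUBIC))
hsv=cv2.cvtColor(im.copy(),cv2.COLOR_BGR2HSV)
m=(((hsv[...,0]<6)|(hsv[...,0]>175))&(hsv[...,1]>190)&(hsv[...,2]>100)); m[:,:370]=0;m[:,425:]=0;m[:190]=0;m[260:]=0
v,u=np.nonzero(m);print(len(u),u.min(),u.max(),v.min(),v.max())
w=(hsv[...,1]<60)&(hsv[...,2]>120); w[:,:372]=0;w[:,404:]=0;w[:195]=0;w[236:]=0
vv,uu=np.nonzero(w);print('hub',cv2.minAreaRect(np.c_[uu,vv].astype(np.float32)))
print('red',cv2.minAreaRect(np.c_[u,v].astype(np.float32)))
E
```

```text
157 392 409 225 248
hub ((388.8230895996094, 215.31536865234375), (20.71379852294922, 16.744688034057617), 60.2551155090332)
red ((400.4230651855469, 236.8845977783203), (26.34825897216797, 7.488452434539795), 56.3099365234375)
```

View pics/crop0.png

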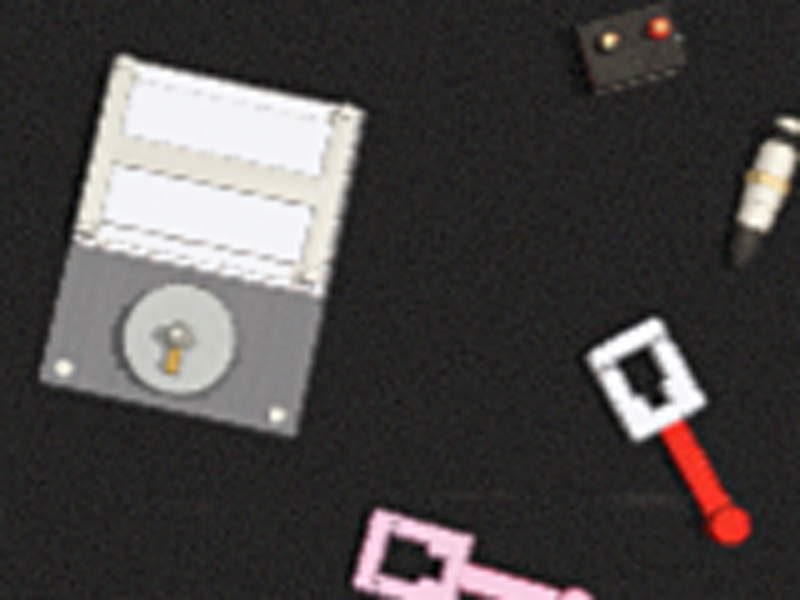

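The crop confirms the choice: a white hub with a slotted hole centred at crop (642,375), a red arm, and a knob at crop (730,525). The seat centre is at crop (178,340), with the brass key pointing down in the image.

```bash
python3 - <<'E'
from h import *
d=pickle.load(open('pics/top0.pkl','rb'))
P=lambda x,y,z: at(d,260+x/5-.4,140+y/5-.4,z)
h=np.array([P(*c,.022) for c in((585,355),(655,318),(707,402),(638,440))]); print(h.round(4))
ax=(h[0]+h[1]-h[2]-h[3])/2; cen=h.mean(0); L=np.linalg.norm(ax); a=ax/L
print('len',L,'yaw',np.degrees(np.arctan2(a[1],a[0])),'cen',cen,'origin',cen+a*.007,'grip',cen-a*.058)
for z in(.037,.045):
  k=P(730,525,z);v=cen-k;print('knob',k,np.linalg.norm(v[:2]),np.degrees(np.arctan2(v[1],v[0])))
s=P(178,340,.045);print('seat',s,'tip',P(176,330,.089))
A,B=P(42,380,.01),P(297,435,.01);v=A-B;print('base w',np.linalg.norm(v),'yaw',np.degrees(np.arctan2(v[1],v[0]))-90)
d=pickle.load(open('pics/side0.pkl','rb'))
print('side proj',proj(d,[*cen[:2],.022]),proj(d,[*s[:2],.045]))
E
```

```text
[[ 0.5116 -0.2517  0.022 ]
 [ 0.537  -0.2981  0.022 ]
 [ 0.482  -0.3325  0.022 ]
 [ 0.4561 -0.2868  0.022 ]]
len 0.06525373351178913 yaw 32.20306944672286 cen [ 0.49667016 -0.29228292  0.022     ] origin [ 0.50259331 -0.28855247  0.022     ] grip [ 0.44759261 -0.32319238  0.022     ]
knob [ 0.40147198 -0.34411479  0.037     ] 0.10839388642218256 28.566649027251778
knob [ 0.40142596 -0.34236035  0.045     ] 0.10760671249954147 27.734463674517553
seat [0.5144053  0.01597492 0.045     ] tip [0.51684224 0.01568714 0.089     ]
base w 0.17237245737609017 yaw -11.133577041269447
side proj [365.78830024 166.45050176] [319.99285655 201.05110808]
```

```bash
cat >> h.py <<'E'
from scipy.spatial.transform import Rotation as Ro
def go(x,y,z,yaw=None):
    s=manip.get_state(); R=Ro.from_rotvec(s['ee_rot']).as_matrix(); yw=np.degrees(np.arctan2(R[1,0],R[0,0]))
    if yaw is not None:
        dy=(yaw-yw+90)%180-90; print('yaw now',yw.round(2),'rz',np.radians(-dy).round(4)); R=Ro.from_euler('z',dy,degrees=True).as_matrix()@R
    print('tool shift after turn mm',(1000*R.T@(np.array([x,y,z])-s['tcp_pos'])).round(1),'t',s['time'],'tcp',s['tcp_pos'].round(4),'q6',s['qpos'][5].round(2),'F',s['force'].round(1),'w',s['width'],'zaxis',R[:,2].round(3))
E
python3 -c "
from h import *
go(.446,-.320,.15,30)"
```

```text
yaw now 14.37 rz -0.2728
tool shift after turn mm [387.8 -77.   80.6] t 0.1 tcp [ 0.1488 -0.5807  0.2305] q6 1.57 F [ 0.   1.7 -0. ] w 1.000651087020021 zaxis [-0.001  0.001 -1.   ]
```

Call:
carry_out --motion '[[[50,0,0,0,0,0,-0.091],[50,0,0,0,0,0,-0.091],[50,0,0,0,0,0,-0.091],[50,20,-4,4,0,0,0],[50,30,-6,6,0,0,0],[50,34,-7,7,0,0,0],[50,34,-7,7,0,0,0],[50,34,-7,7,0,0,0]]]'

```text
time: 0.77
tcp_pos: [0.2656, -0.4771, 0.1996]
ee_rot: [-3.034, -0.812, 0.0]
force: [0.2, -0.4, -0.5]
width: 0.583
finger_force: 0.0
```

Call:
carry_out --motion '[[[50,34,-7,7,0,0,0],[50,34,-7,7,0,0,0],[50,34,-7,7,0,0,0],[50,34,-7,7,0,0,0],[50,34,-7,7,0,0,0],[50,34,-7,7,0,0,0],[50,30,-5,7,0,0,0],[50,0,0,0,0,0,0]]]'

```text
time: 1.43
tcp_pos: [0.4469, -0.3167, 0.1496]
ee_rot: [-3.03, -0.821, -0.001]
force: [0.4, 1.0, 0.6]
width: 0.585
finger_force: 0.0
```

```bash
python3 -c "
from h import *
go(.446,-.320,.15,30)
d=grab('wrist','w1')
print(proj(d,[.446,-.320,.021]),proj(d,[.5015,-.288,.022]),d['extrinsics'].round(3))"
```

```text
yaw now 30.31 rz 0.0055
tool shift after turn mm [-2.4  2.4 -0.4] t 1.4333 tcp [ 0.4469 -0.3167  0.1496] q6 1.99 F [0.4 1.  0.6] w 0.5850898368490274 zaxis [-0.     0.003 -1.   ]
[322.53052735 194.22300532] [323.24921874 128.01941408] [[ 0.504  0.816  0.283  0.518]
 [-0.864  0.477  0.162 -0.273]
 [-0.003 -0.326  0.945  0.292]
 [ 0.     0.     0.     1.   ]]
```

View pics/w1.png

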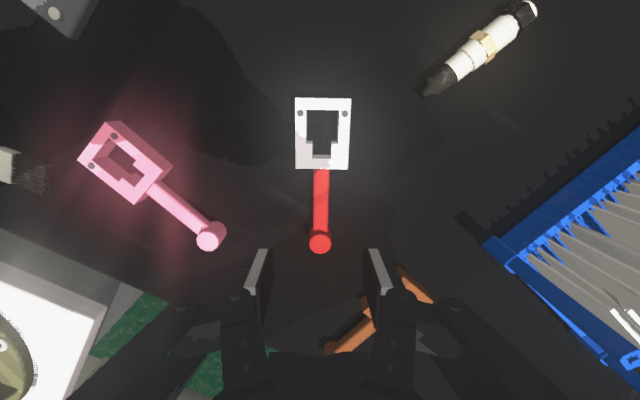

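The wrist view shows the red lever with its hub corners at about (295,98), (352,98), (350,169), (296,169), the arm at column 321 and the knob at (320,243). The tool is well lined up with it.

```bash
python3 - <<'E'
from h import *
d=pickle.load(open('pics/w1.pkl','rb'))
im=d['pixels'];hsv=cv2.cvtColor(im,cv2.COLOR_RGB2HSV)
w=((im.min(2)>120)&(hsv[...,1]<60)).astype(np.uint8); w[:85]=0;w[185:]=0;w[:,:270]=0;w[:,380:]=0
v,u=np.nonzero(w); p=np.array([at(d,a,b,.022)[:2]*1000 for a,b in zip(u,v)],np.float32)
r=cv2.minAreaRect(p);print('hub',r,np.round(cv2.boxPoints(r),1))
m=((hsv[...,0]<6)|(hsv[...,0]>174))&(hsv[...,1]>180)&(im[...,0]>110); m[:172]=0;m[228:]=0;m[:,:300]=0;m[:,345:]=0
rows=np.arange(174,226); q=np.array([at(d,np.nonzero(m[i])[0].mean(),i,.021)[:2]*1000 for i in rows if m[i].any()],np.float32)
l=cv2.fitLine(q,cv2.DIST_HUBER,0,.01,.01).ravel();print('arm',l,np.degrees(np.arctan(l[1]/l[0])))
c=np.array(r[0]);a=l[:2]*np.sign(l[0]);o=c+7*a;g=o-65*a;print('origin',o,'grip',g, 'line grip',l[2:]+a*((g-l[2:])@a))
go(*g/1000,.004,np.degrees(np.arctan(l[1]/l[0])))
E
```

```text
hub ((496.1083984375, -290.2366943359375), (64.66940307617188, 50.59412384033203), 28.74767303466797) [[ 455.6 -283.6]
 [ 479.9 -328. ]
 [ 536.6 -296.9]
 [ 512.3 -252.5]]Traceback (most recent call last):
  File "<stdin>", line 9, in <module>
cv2.error: OpenCV(4.12.0) /io/opencv/modules/imgproc/src/linefit.cpp:618: error: (-215:Assertion failed) npoints2 >= 0 || npoints3 >= 0 in function 'fitLine'
```

```bash
python3 -c "
from h import *
go(.4453,-.3181,.004,28.75)"
```

```text
yaw now 30.26 rz 0.0263
tool shift after turn mm [3.000e-01 1.000e-01 1.461e+02] t 1.4833 tcp [ 0.4452 -0.3184  0.1501] q6 1.99 F [ 0.1 -0.7  0.9] w 0.5832918221507933 zaxis [-0.001  0.001 -1.   ]
```

Call:
carry_out --motion '[[[50,0,0,20,0,0,0.026],[50,0,0,30,0,0,0],[50,0,0,30,0,0,0],[50,0,0,30,0,0,0],[50,0,0,20,0,0,0],[50,0,0,10,0,0,0],[50,0,0,5,0,0,0],[50,0,0,0,0,0,0]]]'

```text
time: 2.15
tcp_pos: [0.4434, -0.3209, 0.0059]
ee_rot: [-3.044, -0.772, 0.001]
force: [0.9, 0.1, 0.4]
width: 0.585
finger_force: 0.0
```

Call:
carry_out --motion '[[[8,0,0,0,0,0,0],[8,0,0,0,0,0,0],[8,0,0,0,0,0,0],[8,0,0,0,0,0,0],[8,0,0,0,0,0,0],[8,0,0,0,0,0,0]]]' --squeeze 60

```text
time: 2.65
tcp_pos: [0.4452, -0.3215, 0.008]
ee_rot: [3.042, 0.773, 0.003]
force: [-0.6, -0.3, 6.3]
width: 0.165
finger_force: 60.0
```

Call:
carry_out --motion '[[[8,0,0,-10,0,0,0],[8,0,0,-20,0,0,0],[8,0,0,-30,0,0,0],[8,0,0,-30,0,0,0],[8,0,0,-25,0,0,0],[8,0,0,-15,0,0,0],[8,0,0,0,0,0,0]]]'

```text
time: 3.23
tcp_pos: [0.4464, -0.3222, 0.1411]
ee_rot: [3.039, 0.773, 0.007]
force: [0.3, -0.8, -1.0]
width: 0.172
finger_force: 59.1
```

```bash
python3 -c "
from h import *
s=.515,.016;a=np.radians(-11)
go(s[0]-.065*np.cos(a),s[1]-.065*np.sin(a),.135,-11)
d=grab('wrist','w2')"
```

```text
yaw now 28.53 rz 0.6899
tool shift after turn mm [ -62.2 -345.1    3.6] t 3.2333 tcp [ 0.4464 -0.3222  0.1411] q6 2.02 F [ 0.3 -0.8 -1. ] w 0.17190458638780495 zaxis [ 0.002 -0.007 -1.   ]
```

View pics/w2.png

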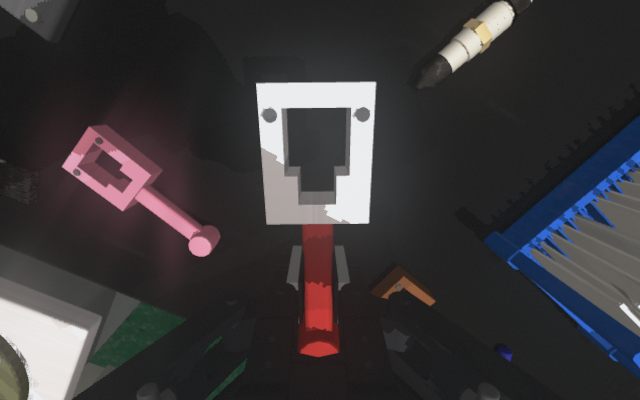

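The lever is held straight, with hub-top corners at about (257,84), (376,82), (370,222), (267,223). I'll work out its pose in the hand by PnP while carrying it over.

Call:
carry_out --motion '[[[8,0,0,0,0,0,0.115],[8,0,0,0,0,0,0.115],[8,0,0,0,0,0,0.115],[8,0,0,0,0,0,0.115],[8,0,0,0,0,0,0.115],[8,0,0,0,0,0,0.115],[8,-4,-20,0,0,0,0],[8,-6,-30,0,0,0,0]]]'

```text
time: 3.95
tcp_pos: [0.4432, -0.2703, 0.1346]
ee_rot: [-3.126, 0.307, 0.003]
force: [0.6, 0.9, -1.0]
width: 0.164
finger_force: 59.0
```

Call:
carry_out --motion '[[[8,-7,-38,0,0,0,0],[8,-7,-38,0,0,0,0],[8,-7,-38,0,0,0,0],[8,-7,-38,0,0,0,0],[8,-6,-36,0,0,0,0],[8,-6,-36,0,0,0,0],[8,-6,-36,0,0,0,0],[8,-6,-34,0,0,0,0]]]'

```text
time: 4.62
tcp_pos: [0.4359, -0.0314, 0.1378]
ee_rot: [-3.081, 0.175, -0.001]
force: [-0.7, -0.0, -0.3]
width: 0.167
finger_force: 59.1
```

Call:
carry_out --motion '[[[8,0,0,0,0,0,0],[8,0,0,0,0,0,0]]]'

```text
time: 4.78
tcp_pos: [0.4367, -0.0328, 0.1384]
ee_rot: [-3.082, 0.178, -0.004]
force: [0.3, -0.5, -0.9]
width: 0.165
finger_force: 59.1
```

```bash
python3 - <<'E'
from h import *
d=pickle.load(open('pics/w2.pkl','rb'))
f=200/np.tan(np.radians(d['vfov'])/2);K=np.array([[f,0,d['cx']],[0,f,d['cy']],[0,0,1]])
# tool pose at w2
T=np.eye(4);T[:3,:3]=Ro.from_rotvec([3.039,.773,.007]).as_matrix();T[:3,3]=[.4464,-.3222,.1411]
Tc=np.linalg.inv(T)@d['extrinsics']@np.diag([1,-1,-1,1.]); np.save('tc.npy',Tc)
obj=np.array([[25,25,22],[25,-25,22],[-39,-25,22],[-39,25,22],[15,15,22],[15,-15,22]],float)/1000
img=np.array([[257,84],[376,82],[370,222.5],[267,223.5],[282,108],[351,107]],float)
ok,r,t=cv2.solvePnP(obj,img,K,None,flags=cv2.SOLVEPNP_ITERATIVE)
L=np.eye(4);L[:3,:3]=cv2.Rodrigues(r)[0];L[:3,3]=t.ravel()
X=Tc@L;np.save('tl.npy',X);print('lever in tool',(X[:3,3]*1000).round(1),'euler',Ro.from_matrix(X[:3,:3]).as_euler('xyz',degrees=True).round(1))
print(cv2.projectPoints(obj,r,t,K,None)[0].reshape(-1,2).round(1)-img)
go(.4512,.0284,.135,-11)
d=grab('wrist','w3');grab('top','t3');grab('side','s3')
E
```

```text
lever in tool [66.3 -1.9  9.5] euler [179.4  -1.   -0.8]
[[ 0.1 -0.3]
 [-0.3 -0.3]
 [-0.6  0.3]
 [ 0.6  0.2]
 [ 0.   0.2]
 [ 0.3  0.1]]
yaw now -6.6 rz 0.0769
tool shift after turn mm [  2.6 -62.6   6.8] t 4.7833 tcp [ 0.4367 -0.0328  0.1384] q6 3.14 F [ 0.3 -0.5 -0.9] w 0.16500590388420597 zaxis [ 0.01   0.053 -0.999]
```

View pics/w3.png

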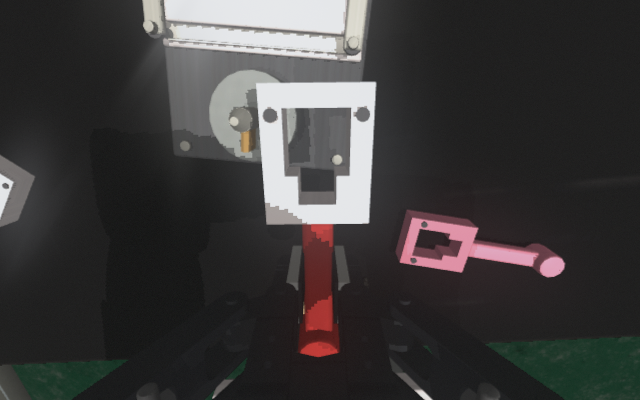

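The wrist view shows the hub at the right height, just right of the shaft at (240,120), with the brass key at (247,142). But joint 6 has hit its limit and the tool has tilted. The same yaw can be reached by turning the long way round (q6 about -2.9), so I'll do that here in free air.

Call:
carry_out --motion '[[[8,0,0,-3,0,0,-0.12],[8,0,0,-3,0,0,-0.12],[8,0,0,-3,0,0,-0.12],[8,0,0,-3,0,0,-0.12],[8,0,0,0,0,0,-0.12],[8,0,0,0,0,0,-0.12],[8,0,0,0,0,0,-0.12],[8,0,0,0,0,0,-0.12]]]'

```text
time: 5.6
tcp_pos: [0.4371, -0.0341, 0.1505]
ee_rot: [-2.82, -1.275, -0.043]
force: [0.0, 0.2, -1.2]
width: 0.167
finger_force: 59.0
```

```bash
python3 -c "
from h import *
go(.4512,.0284,.15,-11)"
```

```text
yaw now 48.63 rz 1.0408
tool shift after turn mm [  1.9 -64.    2.6] t 5.6 tcp [ 0.4371 -0.0341  0.1505] q6 2.17 F [ 0.   0.2 -1.2] w 0.16700707946052692 zaxis [ 0.05   0.022 -0.999]
```

Call:
carry_out --motion '[[[8,0,0,0,0,0,-0.12],[8,0,0,0,0,0,-0.12],[8,0,0,0,0,0,-0.12],[8,0,0,0,0,0,-0.12],[8,0,0,0,0,0,-0.12],[8,0,0,0,0,0,-0.12],[8,0,0,0,0,0,-0.12],[8,0,0,0,0,0,-0.12]]]'

```text
time: 6.27
tcp_pos: [0.4372, -0.0341, 0.1505]
ee_rot: [-1.923, -2.447, -0.072]
force: [0.3, 0.5, -2.3]
width: 0.168
finger_force: 59.0
```

Call:
carry_out --motion '[[[8,0,0,0,0,0,-0.12],[8,0,0,0,0,0,-0.12],[8,0,0,0,0,0,-0.12],[8,0,0,0,0,0,-0.12],[8,0,0,0,0,0,-0.12],[8,0,0,0,0,0,-0.12],[8,0,0,0,0,0,-0.12],[8,0,0,0,0,0,-0.12]]]'

```text
time: 6.93
tcp_pos: [0.4372, -0.0341, 0.1505]
ee_rot: [-0.58, -3.082, -0.085]
force: [0.1, -0.0, -1.1]
width: 0.165
finger_force: 59.0
```

Call:
carry_out --motion '[[[8,0,0,0,0,0,-0.12],[8,0,0,0,0,0,-0.12],[8,0,0,0,0,0,-0.12],[8,0,0,0,0,0,-0.12],[8,0,0,0,0,0,-0.12],[8,0,0,0,0,0,-0.12],[8,0,0,0,0,0,-0.12],[8,0,0,0,0,0,-0.12]]]'

```text
time: 7.6
tcp_pos: [0.4372, -0.0341, 0.1505]
ee_rot: [-0.904, 2.985, 0.078]
force: [0.7, 0.0, -1.6]
width: 0.166
finger_force: 59.0
```

Call:
carry_out --motion '[[[8,0,0,0,0,0,-0.12],[8,0,0,0,0,0,-0.12],[8,0,0,0,0,0,-0.12],[8,0,0,0,0,0,-0.12],[8,0,0,0,0,0,-0.12],[8,0,0,0,0,0,-0.12],[8,0,0,0,0,0,-0.12],[8,0,0,0,0,0,-0.12]]]'

```text
time: 8.27
tcp_pos: [0.4371, -0.034, 0.1505]
ee_rot: [-2.166, 2.216, 0.054]
force: [0.5, -0.6, -1.1]
width: 0.173
finger_force: 59.0
```

Call:
carry_out --motion '[[[8,0,0,0,0,0,-0.12],[8,0,0,0,0,0,-0.12],[8,0,0,0,0,0,-0.12],[8,0,0,0,0,0,-0.12],[8,0,0,0,0,0,-0.12],[8,0,0,0,0,0,-0.12],[8,0,0,0,0,0,-0.12],[8,0,0,0,0,0,-0.12]]]'

```text
time: 8.93
tcp_pos: [0.4371, -0.034, 0.1505]
ee_rot: [-2.935, 0.962, 0.018]
force: [0.1, 0.0, -1.9]
width: 0.168
finger_force: 59.0
```

```bash
cat >> h.py <<'E'
def full(x,y,z,yaw):
    "rotation vector in tool axes to an untilted pose of this yaw, then shift in the new axes"
    s=manip.get_state(); R=Ro.from_rotvec(s['ee_rot']); G=Ro.from_euler('z',yaw,degrees=True)*Ro.from_euler('x',180,degrees=True)
    print('rot',(R.inv()*G).as_rotvec().round(4),'then shift',(1000*G.inv().apply(np.array([x,y,z])-s['tcp_pos'])).round(1),'z',s['tcp_pos'].round(4),'q6',s['qpos'][5].round(2),'t',s['time'],'F',s['force'].round(1))
E
python3 - <<'E'
from h import *
full(.4512,.0284,.14,-11)
E
```

```text
rot [-0.0523  0.0165 -0.4415] then shift [  2.  -64.   10.5] z [ 0.4371 -0.034   0.1505] q6 -2.63 t 8.9333 F [ 0.1  0.  -1.9]
```

Call:
carry_out --motion '[[[8,0,0,0,-0.013,0.004,-0.11],[8,0,0,0,-0.013,0.004,-0.11],[8,0,0,0,-0.013,0.004,-0.11],[8,0,0,0,-0.013,0.004,-0.11],[8,0,-20,3,0,0,0],[8,1,-25,3,0,0,0],[8,1,-19,3,0,0,0],[8,0,0,0,0,0,0]]]'

```text
time: 9.6
tcp_pos: [0.4523, 0.0309, 0.1412]
ee_rot: [-3.124, 0.308, 0.001]
force: [-0.2, -0.4, -0.8]
width: 0.168
finger_force: 59.2
```

```bash
python3 - <<'E'
from h import *
full(.4512,.0284,.14,-11)
d=grab('wrist','w4');grab('side','s4')
E
```

```text
rot [-0.002   0.0008 -0.0045] then shift [-0.6  2.7  1.2] z [0.4523 0.0309 0.1412] q6 -2.88 t 9.6 F [-0.2 -0.4 -0.8]
```

View pics/w4.png

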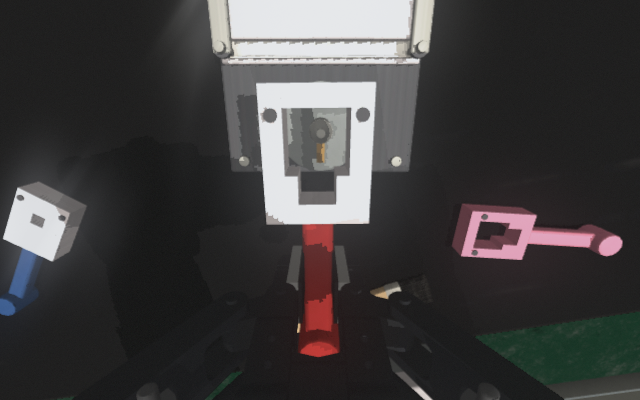

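The wrist view now shows the shaft inside the hole: cone at about (320,130), key at about (321,152) and nearly parallel to the slot. I'll zoom in for precise numbers.

```bash
python3 - <<'E'
from h import *
d=pickle.load(open('pics/w4.pkl','rb'));im=d['pixels'][:,:,::-1]
a=cv2.resize(im[95:195,275:365],None,fx=5,fy=5,interpolation=cv2.INTER_CUBIC)
s=pickle.load(open('pics/s4.pkl','rb'));b=s['pixels'][:,:,::-1]
b=cv2.resize(b[130:230,260:330],None,fx=5,fy=5,interpolation=cv2.INTER_CUBIC)
a=cv2.convertScaleAbs(a,alpha=1.3,beta=20)
cv2.imwrite('pics/crop4.png',np.hstack([a,b]))
E
```

```text
(no output)
```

View pics/crop4.png

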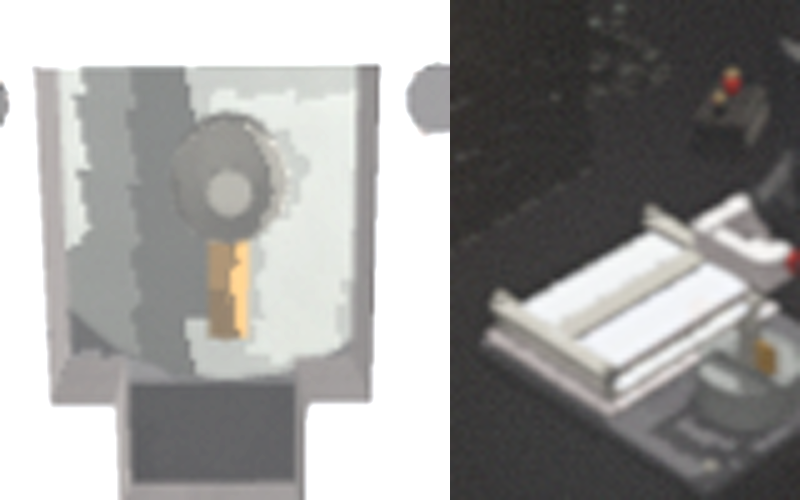

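In the crop the cone tip is at full-frame (320.6,133.2) and the outer end of the key at (320.4,162.2). The slot is straight below, so the yaw is nearly right.

```bash
python3 - <<'E'
from h import *
d=pickle.load(open('pics/w4.pkl','rb'))
tc=np.load('tc.npy');tl=np.load('tl.npy')
L=d['extrinsics']@np.diag([1,-1,-1,1.])@np.linalg.inv(tc)@tl
tip=at(d,320.6,133.2,.089);ke=at(d,320.4,162.2,.068)
v=tip-ke;yk=np.degrees(np.arctan2(v[1],v[0]))
print('tip',tip,'key len',np.linalg.norm(v[:2]),'yaw',yk)
print('lever origin',L[:3,3],'yaw',np.degrees(np.arctan2(L[1,0],L[0,0])),'z',L[:3,2].round(3))
e=tip-L[:3,3];s=manip.get_state();R=Ro.from_rotvec(s['ee_rot']);print('shift tool',(R.inv().apply(e)*1000).round(1))
w=lambda u,v,z:at(d,u,v,z)
A,B=w(230,170.5,.01),w(410.5,171.5,.01);q=A-B;print(np.linalg.norm(q),np.degrees(np.arctan2(q[1],q[0]))-90)
full(.4512,.0284,.14,-11)
E
```

```text
tip [0.51425451 0.0178377  0.089     ] key len 0.02372676748968516 yaw -11.150685278491519
lever origin [0.51653645 0.01925786 0.13167106] yaw -10.492994092603293 z [0.019 0.006 1.   ]
shift tool [-1.9  1.8 42.7]
0.17625593002970374 -11.637307023113848
rot [-0.      0.0012 -0.0055] then shift [-0.2  0.6  1.4] z [0.4515 0.0289 0.1414] q6 -2.88 t 9.7 F [ 0.1  0.3 -1.2]
```

Call:
carry_out --motion '[[[8,-1,1,10,0,0,0.012],[8,-1,1,15,0,0,0],[8,0,0,15,0,0,0],[8,0,0,15,0,0,0],[8,0,0,10,0,0,0],[8,0,0,8,0,0,0],[8,0,0,6,0,0,0],[8,0,0,0,0,0,0]]]'

```text
time: 10.37
tcp_pos: [0.4481, 0.0273, 0.0615]
ee_rot: [-3.124, 0.33, 0.004]
force: [0.1, -0.3, -0.8]
width: 0.167
finger_force: 59.2
```

```bash
python3 - <<'E'
from h import *
full(.4512,.0284,.055,-11)
d=grab('wrist','w5')
E
```

```text
rot [-0.0001  0.0025 -0.0184] then shift [ 2.8 -1.7  6.5] z [0.4481 0.0273 0.0615] q6 -2.87 t 10.3667 F [ 0.1 -0.3 -0.8]
```

View pics/w5.png

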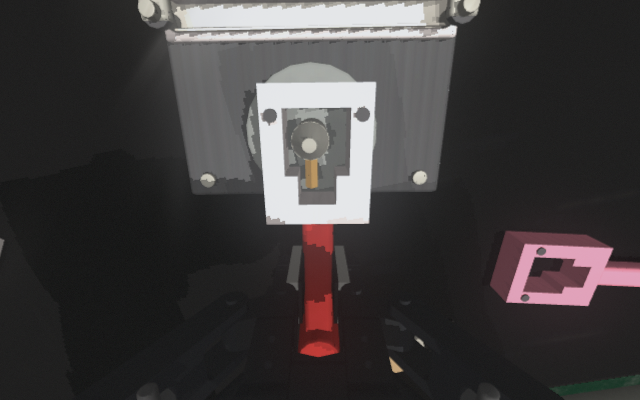

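The shaft (310,140) and key (311,174) are inside the hole and slot, with centre column about 317. I need to nudge about 2.5 mm to the left, then lower the last few millimetres.

Call:
carry_out --motion '[[[8,0,-1.5,0,0,0,-0.006],[8,0,-1,0,0,0,0],[8,0,0,3,0,0,0],[8,0,0,2,0,0,0],[8,0,0,1,0,0,0],[8,0,0,0,0,0,0]]]'

```text
time: 10.92
tcp_pos: [0.4492, 0.0302, 0.0563]
ee_rot: [-3.125, 0.319, 0.002]
force: [-0.3, -0.1, -1.1]
width: 0.168
finger_force: 59.2
```

```bash
python3 - <<'E'
from h import *
full(.4512,.0284,.055,-11)
E
```

```text
rot [-0.0005  0.0012 -0.0115] then shift [2.3 1.4 1.3] z [0.4492 0.0302 0.0563] q6 -2.87 t 10.9167 F [-0.3 -0.1 -1.1]
```

Not touching yet, so I'll lower gently until contact shows.

Call:
carry_out --motion '[[[8,0,0,1,0,0,0],[8,0,0,1,0,0,0],[8,0,0,0,0,0,0]]]'

```text
time: 11.17
tcp_pos: [0.4493, 0.0302, 0.0544]
ee_rot: [-3.125, 0.319, 0.002]
force: [0.2, 0.1, -1.7]
width: 0.167
finger_force: 59.2
```

Call:
carry_out --motion '[[[8,0,0,0.7,0,0,0],[8,0,0,0.7,0,0,0],[8,0,0,0,0,0,0]]]'

```text
time: 11.42
tcp_pos: [0.4495, 0.0302, 0.0531]
ee_rot: [-3.125, 0.319, 0.001]
force: [-0.2, 0.0, -1.1]
width: 0.169
finger_force: 59.2
```

Call:
carry_out --motion '[[[8,0,0,0.7,0,0,0],[8,0,0,0.7,0,0,0],[8,0,0,0,0,0,0]]]'

```text
time: 11.67
tcp_pos: [0.4494, 0.0302, 0.0525]
ee_rot: [-3.125, 0.319, 0.001]
force: [-5.0, -0.0, 10.6]
width: 0.165
finger_force: 60.7
```

Contact at TCP 0.0525 m, 45 mm above the grasp height of about 0.008, so the lever is on the seat. Releasing.

Call:
carry_out --motion '[[[8,0,0,-0.4,0,0,0],[40,0,0,0,0,0,0],[40,0,0,0,0,0,0],[40,0,0,0,0,0,0],[40,0,0,0,0,0,0]]]'

```text
time: 12.08
tcp_pos: [0.4495, 0.0302, 0.0521]
ee_rot: [-3.125, 0.319, 0.001]
force: [-0.2, 0.0, 0.9]
width: 0.465
finger_force: 0.0
```

Call:
carry_out --motion '[[[40,0,0,-10,0,0,0],[40,0,0,-20,0,0,0],[40,0,0,-30,0,0,0],[40,0,0,-30,0,0,0],[40,-15,0,-20,0,0,0],[40,0,0,0,0,0,0]]]'

```text
time: 12.58
tcp_pos: [0.4359, 0.0335, 0.1668]
ee_rot: [-3.123, 0.319, -0.007]
force: [0.5, -0.5, -0.5]
width: 0.468
finger_force: 0.0
```

```bash
python3 - <<'E'
from h import *
d=grab('wrist','w6');s=grab('side','s6')
print(manip.get_state()['time'],d['extrinsics'].round(3))
c=s['pixels'][140:240,260:380][:,:,::-1]
c=cv2.resize(c,None,fx=3,fy=3,interpolation=cv2.INTER_CUBIC)
w=d['pixels'][0:360,130:560][:,:,::-1]
o=np.zeros((360,430+360,3),np.uint8);o[:,:430]=w;o[:300,430:]=c
cv2.imwrite('pics/fin.png',o)
E
```

```text
12.6833 [[-0.203  0.927  0.316  0.517]
 [-0.979 -0.192 -0.068  0.018]
 [-0.002 -0.324  0.946  0.31 ]
 [ 0.     0.     0.     1.   ]]
```

View pics/fin.png

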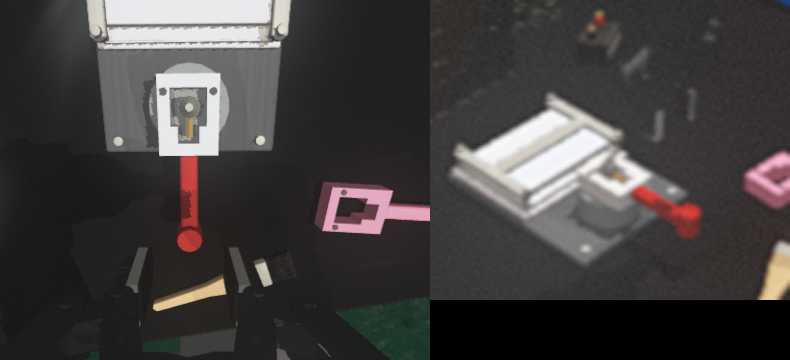

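The lever sits on the seat with the shaft at (188,105) and the key at (188,128), both inside the hole and slot. I'll check its height from the apparent hub size.

```bash
python3 - <<'E'
from h import *
d=pickle.load(open('pics/w6.pkl','rb'));im=d['pixels']
w=(im.min(2)>180);w[:66]=0;w[162:]=0;w[:,:275]=0;w[:,360:]=0
v,u=np.nonzero(w)
for z in(.062,.067,.072):
    print(z,cv2.minAreaRect(np.array([at(d,a,b,z)[:2]*1000 for a,b in zip(u,v)],np.float32)))
E
```

```text
0.062 ((507.3976135253906, 19.65897560119629), (51.58123779296875, 65.80618286132812), 78.77391815185547)
0.067 ((507.58404541015625, 19.61667251586914), (50.539520263671875, 64.47716522216797), 78.77392578125)
0.072 ((507.7703857421875, 19.574378967285156), (49.497806549072266, 63.148189544677734), 78.77392578125)
```

Hub top fits at 67 mm (the first wrist view gave 64.7 x 50.6 at the true plane), with yaw -11.2°: it is fully seated.

```bash
python3 -c "
from plant import manip
print(manip.finish_job())"
```

```text
the job is handed in; nothing more can be done
None
```

The red-armed lever is on the drive shaft with its slot over the brass key, flat on the grey seat by the camera check and released; the job was handed in at about 13 s, and I did not touch the blue lever or the bottle.

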